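# Put the kitchen mill together

## Robot

A 7-joint arm with a two-finger parallel gripper is mounted at the origin on the work surface. World frame = base frame: x ahead of the robot, y to its left, z up, the work surface at z = 0. Lengths are in mm, angles in rad, forces in N, time in s.
With the tool pointing down it reaches from about 400 to 875 mm from the base axis. Payload 4.4 kg.
Tool frame: the origin (TCP) lies midway between the tips of the shut fingers; the grasp point (between the pads) lies 19 mm behind it; z points along the fingers, y is the line along which they close (so a half turn about z gives the same grasp; the last joint's range is limited). The gripper opens to 85 mm and grips with 20 to 120 N. Pads are 22 mm wide; open, the fingers measure 114 mm over their backs; the gripper's body (76 mm by 85 mm) begins 54 mm behind the grasp point. The pads swing forward as they close: fully open they stand 13 mm farther back than shut.
Start: joints at [-0.066, 0.628, 0.038, 1.517, -0.027, 0.996, -0.02], TCP at [650.014, 0.027, 231.313] pointing down, gripper open.
Joint ranges: [-3.06, 3.06], [-0.37, 2.12], [-1.25, 1.32], [0.18, 2.47], [-1.1, 4.24], [0.23, 1.98], [-2.94, 2.94]. Speed limits (rad/s): [2.57, 2.57, 3.14, 3.14, 3.14, 3.14, 3.14].

## Interface

Orientations are given as [roll, pitch, yaw] about the fixed x, y, z axes, in that order (R = Rz(yaw) Ry(pitch) Rx(roll)).
In Python, from cell import read_state, get_image, finish_job gives the robot as it stands.
- The arm moves only by the tool send_rows, never from a script. Its argument "series" is a list of rows, each an object of numbers: "ax", "ay", "az": the turn, a rotation vector about the tool's x, y, z in rad; "dx", "dy", "dz": the shift along the tool's x, y, z in cm; "hand": the closure, from 0 (fully open) to 1 (shut). In form: [{"ax": .., "ay": .., "az": .., "dx": .., "dy": .., "dz": .., "hand": ..}, ...]. A call has 1 to 10 rows; each row is the pose to reach, as a shift and turn from the pose commanded when the call began, along the tool's axes at that moment; what a row does not reach only later rows make up. A row lasts 1/10 s, in which the tool goes at most 50 mm and 8.59 degrees, less where a joint would pass 70% of its speed; a pose out of reach is approached as far as the arm can. A call with a gripper value outside its range is refused whole. The fingers move at their own pace and stop on an object; the grip force is fixed at half the most. Time passes only in rows, so rows that repeat a pose let the fingers close. It gives the time, the measured TCP pose, the force, the opening and the grip force at its end, in the units of the state.
- read_state(): the state, without advancing time (a new reading comes with each control period).
- get_image(name): name is "scene" or "side" or "wrist"; returns a dict with "pixels" (480x640x3 uint8, red, green, blue), "mtx" (3x3 intrinsics, pixels), "R" (3x3) and "t" (3): a world point X has camera coordinates R X + t. Camera axes: x right, y down, z forward; pixel columns grow to the right and rows downward; lengths in mm; the calibration is good to about 2 mm. A picture is of the moment at which its call begins. There is no depth.
- finish_job(): hands the job in; it is judged then, once.
The state is a dict: "clock": time; "qpos": joint angles; "qd": joint speeds; "tau": joint torques, N m; "eef_pos": TCP position; "tool_rot": TCP orientation; "force": force on the tool from outside, world axes, zero at the start; "torque": the same for the moment, N m; "width": finger opening in mm; "gripper_force": force on a finger pad.
Only numpy, scipy, OpenCV 4.12 (cv2) and the standard library are available. Lean on these libraries where they do the work, as an engineer would, in place of code of your own. Each camera call takes 0.05 s, during which the arm holds its last target. There are 200 camera calls.

## Task

Put the mill's steel grinding cup on its motor base, turned so that its notched foot drops over the pegs and it sits fully home on the deck (you will have to feel for them). Then put the lid on the cup so that it lies flat on the rim. Do not tip over the cup or the lid, and leave the other things on the worktop where they are.

Things in the scene. Friction and masses are not known exactly. Their poses are not given: they have to be found in the camera images.
- cup_center (a point): mill's grinding cup, loose, upright on the worktop, 0.15-0.28 kg: straight open steel beaker 64 mm across outside, 58 inside, 80 high overall. Point on the axis half-way up (40 mm above the foot's underside, 40 below the rim); z up; x points out through the middle of one foot notch. Grip across its wall from above, at any yaw, with the pads in the 25 mm below the rim: deeper, the gripper may meet the rim
- cup_foot (a point): centre of the underside of the same cup. The cup's lowest 16 mm is a black foot ring (outer radius 31 mm, inner 19) with three equal notches 120 degrees apart, cut right through the ring from inside to outside and open below: 12 mm wide, 16 mm deep. x points out through the middle of one notch
- mill_base: mill's black motor base, a round housing 124 mm across at the foot, 85 mm high; it is fixed to the worktop. Origin at the centre of its underside, z up. The grey switch plate is on its -x side. A cup resting on the peg tips (see the deck) stands 12 mm too high; it can drop when its notches are over the pegs. Home, its foot ring rests on the deck, its centre 40 mm above the deck
- deck (a point): centre of the base's flat top, 96 mm across; axes as the base's. Three steel pegs stand on it 120 degrees apart, 26 mm from the axis, 8 mm thick, domed tips 12 mm above it. They sit on a stiff drive coupling (turns only above 0.7 N m) whose angle is NOT measured: one peg lies within 0.7 rad either way of x. Cup notches have 2 mm to spare each side of a peg
- lid_knob (a point): cup's lid, loose, right way up on the worktop, 0.05-0.1 kg: steel disc 68 mm across, 6 thick, black round knob above it 24 across and 34 tall, spigot below it 53 across and 8 deep that enters the cup's mouth. Point on the axis in the knob: 20 mm above the disc, 14 below the knob's top, 34 above the spigot's underside; 66 mm above the cup's centre when home
- mug_mid (a point): white mug, 80 mm across with a handle, 90 high; bystander; point half-way up
- soap_mid (a point): green washing-up bottle, 60 mm across, 190 high; bystander; point half-way up
- spice_mid (a point): small amber spice jar, 40 mm across, 70 high; bystander; point half-way up
- jar_mid (a point): clear storage jar with steel cap, 64 mm across, 110 high; bystander; point half-way up
- bowl_mid (a point): white bowl, 120 mm across, 50 high; bystander; point half-way up
- tumbler_mid (a point): plain steel drinking tumbler, 68 mm across the rim, 110 high, with no notched foot; bystander; point half-way up
- spoon: steel spoon lying on the worktop, bystander; origin at its middle

How it is judged:
By the outcome, as a careful person would: the job done as asked, in the order asked, and still so for the second after the job is handed in, with the robot touching nothing.
It also fails if it takes over 72 s, if anything falls off the work surface, if the arm or the gripper's body presses on something with over 40 N, if the wrist force passes 120 N, or if a joint passes its speed limit or range.

## Working session

There is one attempt and no reset: what is moved stays moved. The work goes in short steps, Python scripts to look and compute and a tool call to move; the robot and the scene stay as the last step left them, time stands still between calls to the robot, and variables do not carry over. Pictures are saved under pics/ and viewed, at most 10 in all, crops included, and the job is handed in when it is done.

Besides the shell and the picture viewer there is one more tool, called after "Request:" as name(argument=value, ...) on one line, values as JSON. send_rows: Moves the arm, as the interface text tells. Its arguments: {"type":"object","properties":{"series":{"type":"array","items":{"type":"object","properties":{"ax":{"type":"number"},"ay":{"type":"number"},"az":{"type":"number"},"dx":{"type":"number"},"dy":{"type":"number"},"dz":{"type":"number"},"hand":{"type":"number"}}}}},"required":["series"]}

```bash
mkdir -p pics
cat > h.py <<'E'
import numpy as np,cv2,pickle
from cell import read_state,get_image,finish_job
def snap(n,f):
    d=get_image(n); pickle.dump(d,open(f'pics/{f}.pkl','wb')); cv2.imwrite(f'pics/{f}.png',d['pixels'][:,:,::-1]); return d
def load(f): return pickle.load(open(f'pics/{f}.pkl','rb'))
def ray(d,u,v,z):
    R,t=np.array(d['R']),np.array(d['t']);c=-R.T@t
    r=R.T@np.linalg.solve(np.array(d['mtx']),[u,v,1.]);return c+r*(z-c[2])/r[2]
def proj(d,X):
    p=np.array(d['mtx'])@(np.array(d['R'])@np.array(X,float)+np.array(d['t']));return p[:2]/p[2]
E
python3 -c "
from h import *
a=snap('scene','sc0');b=snap('side','si0');c=snap('wrist','wr0')
for d in(a,b,c):print(-np.array(d['R']).T@d['t'],np.array(d['R'])[2])
print(read_state())"
```

```text
[1242.5845415   290.60393695 1007.40517493] [-0.58746369 -0.18324884 -0.78822984]
[ 530.00855587 -569.38035391  827.61108823] [ 0.05364607  0.67545757 -0.73544488]
[649.27185892  79.81106823 374.45322197] [-0.00143372 -0.30961017 -0.95086249]
{'clock': 0.15, 'qpos': array([-0.0658478 ,  0.62914586,  0.03845186,  1.51812787, -0.02702565,
        0.99628028, -0.01998318]), 'qd': array([ 0.00100681, -0.00117872, -0.0003006 , -0.00306876, -0.00077698,
       -0.00015679,  0.00069449]), 'tau': array([ 2.19518879e-03, -5.63800478e+01,  1.22790758e+00, -1.93650573e+01,
        1.11919764e-02,  7.40401709e-03, -1.44664841e-05]), 'eef_pos': array([6.49535904e+02, 6.95894906e-02, 2.30595820e+02]), 'tool_rot': array([-3.14014878e+00, -1.24250195e-05,  1.57084441e+00]), 'force': array([-0.23851526, -0.27736449, -0.02830946]), 'torque': array([ 0.02345424,  0.03666717, -0.0066233 ]), 'gripper_force': 0.0, 'width': 84.9985238034536}
```

View pics/sc0.png

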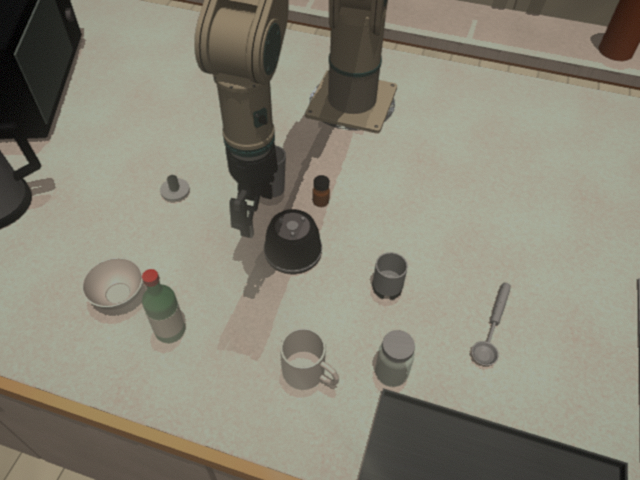

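View pics/si0.png

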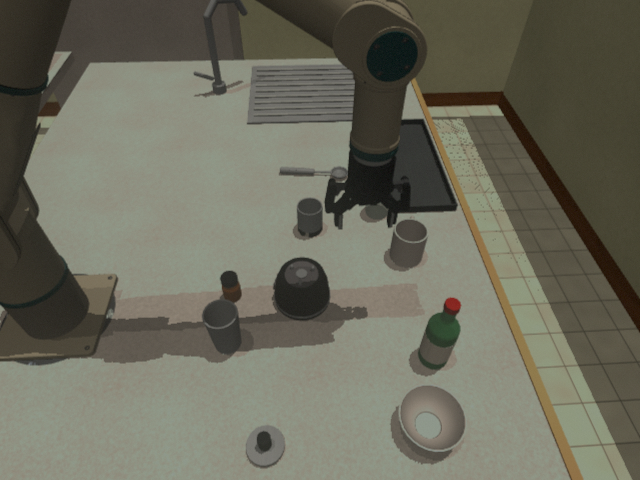

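Scene view: cup (notched black foot) at about (390,277), base at (293,240), lid at (175,188). The tumbler is behind the gripper at (275,170). In the side view, the cup is at (310,217), base (302,290) and lid (265,447). I'll enlarge these.

```bash
python3 -c "
from h import *
T=[('sc0',390,276),('sc0',293,240),('sc0',175,188),('si0',310,217),('si0',302,288),('si0',265,446)]
o=[]
for f,u,v in T:
    im=cv2.imread(f'pics/{f}.png');p=cv2.copyMakeBorder(im,40,40,40,40,0)
    c=cv2.resize(p[v-36+40:v+36+40,u-33+40:u+33+40],None,fx=4,fy=4,interpolation=cv2.INTER_CUBIC)
    c=np.clip(c*1.6,0,255).astype(np.uint8)
    for k in range(0,66,10): cv2.line(c,(k*4,0),(k*4,6),(0,255,255));
    for k in range(0,72,10): cv2.line(c,(0,k*4),(6,k*4),(0,255,255));
    o.append(c)
cv2.imwrite('pics/m1.png',np.vstack([np.hstack(o[:3]),np.hstack(o[3:])]))
"
```

```text
(no output)
```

View pics/m1.png

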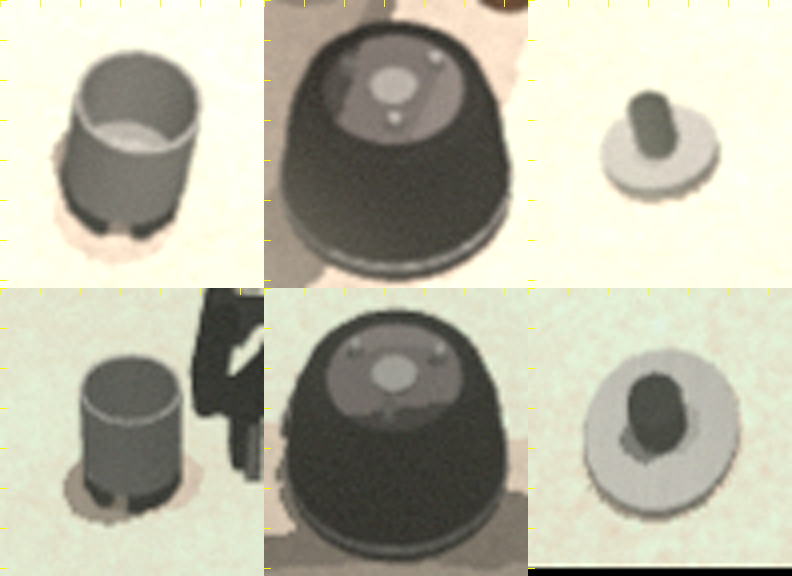

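```bash
python3 -c "
from h import *
S=load('sc0');D=load('si0')
s=lambda u0,v0:(lambda x,y:(u0-33+x/4,v0-36+y/4))
a1,a2,a3=s(390,276),s(293,240),s(175,188);b1,b2,b3=s(310,217),s(302,288),s(265,446)
def p(n,f,x,z): print(n,ray(f,*x,z).round(1))
p('cup rim S',S,a1(137,102),80);p('cup rim D',D,b1(131,101),80)
p('notch S',S,a1(121,228),5);p('notch D',D,b1(121,215),5)
p('deck S',S,a2(132,90),85);p('deck D',D,b2(131,88),85)
p('hub S',S,a2(129,85),87);p('hub D',D,b2(131,85),87)
for x in[(173,57),(131,118),(81,62)]:p('pegS',S,a2(*x),96)
for x in[(90,57),(176,59),(129,124)]:p('pegD',D,b2(*x),96)
# lid: disc top 14mm above table (spigot 8 + 6); knob top 48
p('lid disc S',S,a3(132,148),14);p('lid disc D',D,b3(134,142),14)
p('knob S',S,a3(122,97),48);p('knob D',D,b3(126,98),48)
for nm,x,y,f in [('tumbler',275,150,S),('spice',322,181,S),('soap',150,278,S),('jar',398,345,S)]:print(nm,ray(f,x,y,{'tumbler':110,'spice':70,'soap':190,'jar':110}[nm]).round())
"
```

```text
cup rim S [558.2 235.2  80. ]
cup rim D [559.  232.1  80. ]
notch S [582.6 241.5   5. ]
notch D [550.7 206.8   5. ]
deck S [530.1  20.9  85. ]
deck D [532.2  17.5  85. ]
hub S [529.   18.9  87. ]
hub D [532.2  17.9  87. ]
pegS [511.2  36.7  96. ]
pegS [555.9  29.7  96. ]
pegS [529.4  -6.8  96. ]
pegD [511.1  30.9  96. ]
pegD [556.6  26.9  96. ]
pegD [530.3 -14.7  96. ]
lid disc S [ 456.3 -297.1   14. ]
lid disc D [ 456.4 -302.8   14. ]
knob S [ 449.1 -300.3   48. ]
knob D [ 455.7 -295.9   48. ]
tumbler [354. -83. 110.]
spice [374.  34.  70.]
soap [ 795. -140.  190.]
jar [741. 288. 110.]
```

Scene and side agree within about 3 mm. The cup is near (558.5,233.5), with a notch at about 15°. The deck is near (531.5,18.5), with a peg at about 24°. The lid is near (455,-299). Next I'll put the wrist camera over the base.

Request:
send_rows(series=[{"dx": 1.8, "dy": -4}, {"dx": 1.8, "dy": -8}, {"dx": 1.8, "dy": -11.8}, {"dx": 1.8, "dy": -11.8}, {"dx": 1.8, "dy": -11.8}])

```text
invalid input at $.series[0]: expected keys ax, ay, az, dx, dy, dz, hand
```

```bash
python3 -c "
from h import *
w=snap('wrist','wr1');print(read_state()['eef_pos'])
c=np.round(proj(w,[531.5,18,90]));print(c)
u,v=c.astype(int)
im=np.clip(cv2.imread('pics/wr1.png')*1.7,0,255).astype(np.uint8)
u0=max(0,u-130);v0=max(0,v-100);print(u0,v0)
cv2.imwrite('pics/m2.png',cv2.resize(im[v0:v0+200,u0:u0+260],None,fx=3,fy=3,interpolation=cv2.INTER_CUBIC))"
```

```text
[6.49616960e+02 1.12174361e-02 2.30737621e+02]
[158. 198.]
28 98
```

View pics/m2.png

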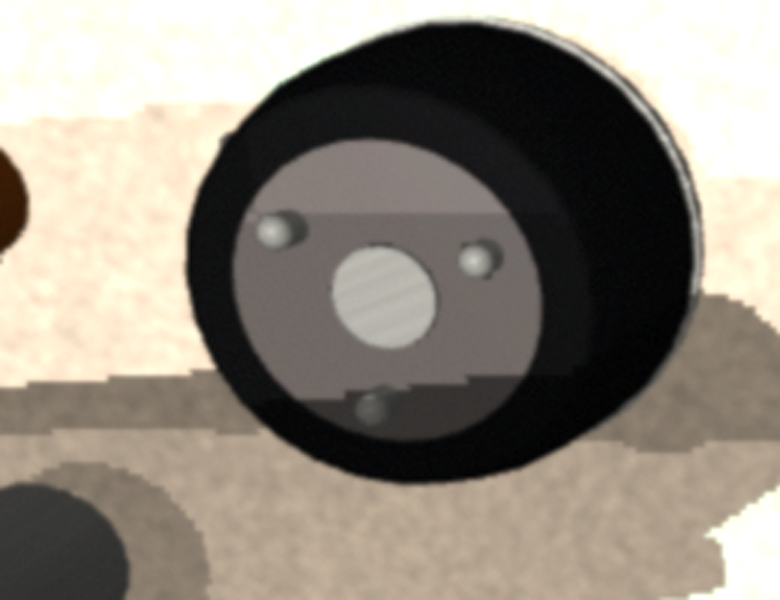

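The wrist view shows all three pegs clearly, at crop positions (274,231), (477,261) and (372,408). The hub is at (384,297).

```bash
python3 -c "
from h import *
w=load('wr1')
P=[]
for x,y in[(274,231),(477,261),(372,408),(384,297),(388,289)]:
    for z in (85,97): print(z,ray(w,28+x/3,98+y/3,z).round(1),end=' ')
    print();P.append(ray(w,28+x/3,98+y/3,95.5))
P=np.array(P)[:3,:2];c=P.mean(0);d=P-c
print(c,np.hypot(*d.T),np.degrees(np.arctan2(d[:,1],d[:,0])))
"
```

```text
85 [504.3  33.1  85. ] 97 [510.3  35.   97. ] 
85 [550.9  26.   85. ] 97 [555.   28.3  97. ] 
85 [521.5 -10.1  85. ] 97 [526.8  -6.4  97. ] 
85 [528.   17.4  85. ] 97 [533.  20.  97.] 
85 [529.2  19.4  85. ] 97 [534.1  21.9  97. ] 
[530.06993603  18.65337566] [26.08043042 26.12039484 25.7724365 ] [141.7311756   20.90148742 -98.76093152]
```

Request:
send_rows(series=[{"ax": 0, "ay": 0, "az": 0, "dx": 5, "dy": -2, "dz": 0, "hand": 0}, {"ax": 0, "ay": 0, "az": 0, "dx": 10, "dy": -4, "dz": 0, "hand": 0}, {"ax": 0, "ay": 0, "az": 0, "dx": 15, "dy": -6, "dz": 0, "hand": 0}, {"ax": 0, "ay": 0, "az": 0, "dx": 19, "dy": -8, "dz": 0, "hand": 0}, {"ax": 0, "ay": 0, "az": 0, "dx": 23.4, "dy": -9.1, "dz": 2, "hand": 0}, {"ax": 0, "ay": 0, "az": 0, "dx": 23.4, "dy": -9.1, "dz": 6, "hand": 0}, {"ax": 0, "ay": 0, "az": 0, "dx": 23.4, "dy": -9.1, "dz": 6, "hand": 0}, {"ax": 0, "ay": 0, "az": 0, "dx": 23.4, "dy": -9.1, "dz": 6, "hand": 0}])

```text
clock: 1.0
eef_pos: [559.1, 232.8, 171.1]
tool_rot: [-3.14, 0.002, 1.57]
force: [0.5, -0.7, 0.7]
width: 85.4
gripper_force: 0.0
```

```bash
python3 -c "
from h import *
w=snap('wrist','wr2');snap('scene','sc1');snap('side','si1');print(read_state())
c=np.round(proj(w,[558.5,233.5,80]));print(c)
u,v=c.astype(int)
im=np.clip(cv2.imread('pics/wr2.png')*1.5,0,255).astype(np.uint8)
u0=max(0,u-130);v0=max(0,v-100);print(u0,v0)
cv2.imwrite('pics/m3.png',cv2.resize(im[v0:v0+200,u0:u0+260],None,fx=3,fy=3,interpolation=cv2.INTER_CUBIC))"
```

```text
{'clock': 1.15, 'qpos': array([-0.46106617,  0.63138293,  0.03398347,  1.70538259, -0.0265325 ,
        0.80214439, -0.41817415]), 'qd': array([-0.00021591, -0.00428783, -0.0064636 ,  0.00431493, -0.00315815,
       -0.00457575, -0.00034076]), 'tau': array([-4.45673531e-01, -5.29598129e+01,  9.78727788e-01, -1.63874602e+01,
       -4.51245869e-03,  1.58515357e-02,  1.69236027e-03]), 'eef_pos': array([560.97518245, 232.58512895, 173.16362001]), 'tool_rot': array([ 3.13833688e+00, -4.32417889e-04,  1.56786807e+00]), 'force': array([-0.19566596, -0.55172496, -0.26341013]), 'torque': array([-0.00445303,  0.02015338,  0.04736202]), 'gripper_force': 0.0, 'width': 85.12849736491955}
[326. 243.]
196 143
```

View pics/m3.png

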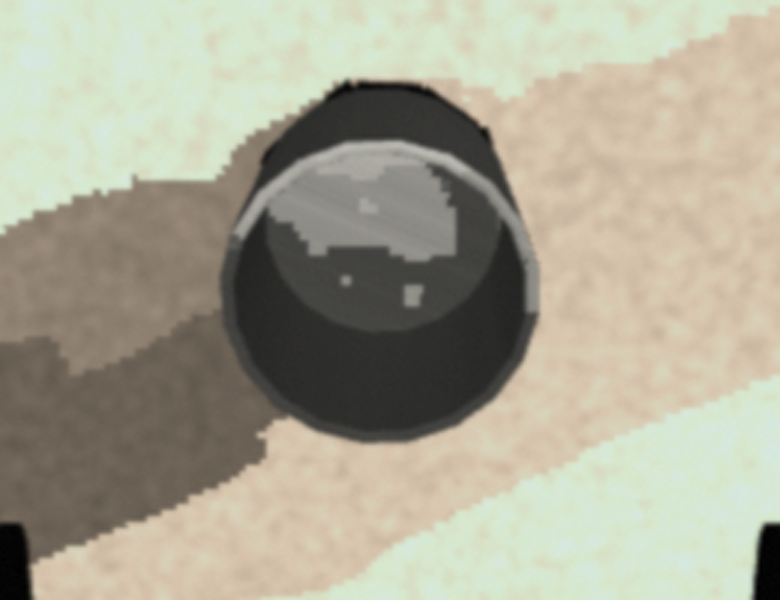

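The rim is seen cleanly, with its ellipse centre at about crop (380,291).

```bash
python3 -c "
from h import *
w=load('wr2');print(ray(w,196+380/3,143+291/3,80))
for x,y in((220,285),(540,290),(384,140),(384,443)):print(ray(w,196+x/3,143+y/3,80).round(1))
for i in range(6):
  print(np.array(read_state()['eef_pos']).round(1))
# notch angle from both views with predicted notch positions
S=load('sc0');D=load('si0')
for th in (9,13,17,21):
  for f,k in((S,0),(D,-120)):
    a=np.radians(th+k);print(th,proj(f,[559+31*np.cos(a),234+31*np.sin(a),6]).round(1),end=' ')
  print()
"
```

```text
[556.40087209 235.55406642  80.        ]
[524.7 236.9  80. ]
[588.2 235.7  80. ]
[557.3 265.9  80. ]
[557.1 202.4  80. ]
[561.  232.6 173.2]
[561.  232.6 173.2]
[561.  232.6 173.2]
[561.  232.6 173.2]
[561.  232.6 173.2]
[561.  232.6 173.2]
9 [385.2 299.2] 9 [306.2 235. ] 
13 [386.3 299.3] 13 [307.  235.2] 
17 [387.3 299.3] 17 [307.8 235.3] 
21 [388.4 299.3] 21 [308.7 235.4]
```

Request:
send_rows(series=[{"ax": 0, "ay": 0, "az": 0, "dx": 0, "dy": -0.2, "dz": 4, "hand": 0}, {"ax": 0, "ay": 0, "az": 0, "dx": 0, "dy": -0.2, "dz": 8, "hand": 0}, {"ax": 0, "ay": 0, "az": 0, "dx": 0, "dy": -0.2, "dz": 11, "hand": 0}, {"ax": 0, "ay": 0, "az": 0, "dx": 0, "dy": -0.2, "dz": 12.8, "hand": 0}, {"ax": 0, "ay": 0, "az": 0, "dx": 0, "dy": -0.2, "dz": 12.8, "hand": 0}, {"ax": 0, "ay": 0, "az": 0, "dx": 0, "dy": -0.2, "dz": 12.8, "hand": 0.2}, {"ax": 0, "ay": 0, "az": 0, "dx": 0, "dy": -0.2, "dz": 12.8, "hand": 0.5}, {"ax": 0, "ay": 0, "az": 0, "dx": 0, "dy": -0.2, "dz": 12.8, "hand": 0.5}, {"ax": 0, "ay": 0, "az": 0, "dx": 0, "dy": -0.2, "dz": 12.8, "hand": 0.5}, {"ax": 0, "ay": 0, "az": 0, "dx": 0, "dy": -0.2, "dz": 12.8, "hand": 0.5}])

```text
clock: 2.15
eef_pos: [558.7, 234.2, 45.8]
tool_rot: [3.138, -0.001, 1.57]
force: [-0.8, -1.2, 7.2]
width: 63.2
gripper_force: 66.4
```

Request:
send_rows(series=[{"ax": 0, "ay": 0, "az": 0, "dx": 0, "dy": 0, "dz": -2, "hand": 0.5}, {"ax": 0, "ay": 0, "az": 0, "dx": 0, "dy": 0, "dz": -6, "hand": 0.5}, {"ax": 0, "ay": 0, "az": 0, "dx": 0, "dy": 0, "dz": -10, "hand": 0.5}, {"ax": 0, "ay": 0, "az": 0, "dx": 0, "dy": 0, "dz": -13, "hand": 0.5}, {"ax": 0, "ay": 0, "az": 0, "dx": 0, "dy": 0, "dz": -15, "hand": 0.5}, {"ax": 0, "ay": 0, "az": 0, "dx": 0, "dy": 0, "dz": -15, "hand": 0.5}, {"ax": 0, "ay": 0, "az": 0, "dx": 0, "dy": 0, "dz": -15, "hand": 0.5}, {"ax": 0, "ay": 0, "az": 0, "dx": 0, "dy": 0, "dz": -15, "hand": 0.5}])

```text
clock: 2.95
eef_pos: [556.0, 233.6, 192.0]
tool_rot: [-3.139, 0.001, 1.571]
force: [-0.6, 0.6, -2.4]
width: 62.9
gripper_force: 66.5
```

```bash
python3 -c "
from h import *
print({k:np.round(v,2) for k,v in read_state().items() if k in('eef_pos','tool_rot','force','torque','width')})
o=[]
for n in('scene','side'):
    d=snap(n,n+'2');u,v=proj(d,[557,234.3,160]).astype(int);print(u,v)
    im=np.clip(cv2.imread(f'pics/{n}2.png')*1.7,0,255).astype(np.uint8)
    u0=max(u-33,0);v0=max(v-36,0);print(u0,v0);o.append(cv2.resize(im[v0:v0+72,u0:u0+66],(396,432),interpolation=cv2.INTER_CUBIC))
cv2.imwrite('pics/m4.png',np.hstack(o))"
```

```text
{'eef_pos': array([556.01, 233.6 , 192.03]), 'tool_rot': array([-3.14,  0.  ,  1.57]), 'force': array([-0.62,  0.62, -2.4 ]), 'torque': array([ 0.01, -0.01, -0.02]), 'width': np.float64(62.95)}
395 239
362 203
308 180
275 144
```

View pics/m4.png

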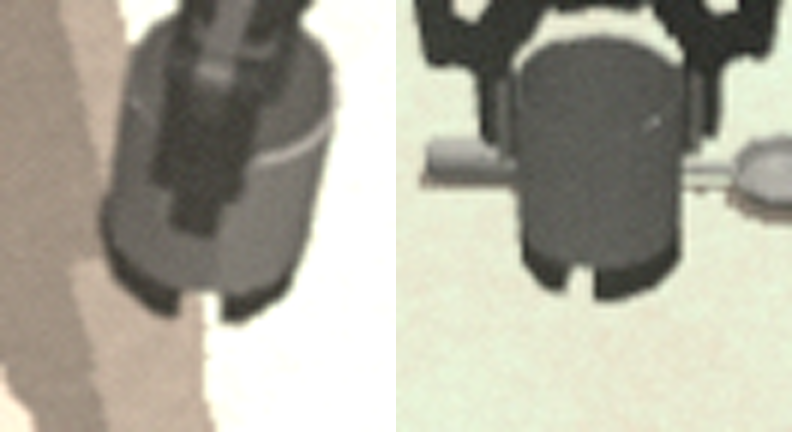

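```bash
python3 -c "
from h import *
S=load('scene2');D=load('side2')
for z in(152,):
 for f in(S,D): print('axis',proj(f,[557,234.3,z]).round(1), proj(f,[557,234.3,230]).round(1))
 for th in (9,12,15,18,21):
  for f,k in((S,0),(D,-120)):
    a=np.radians(th+k);print(th,proj(f,[557+31*np.cos(a),234.3+31*np.sin(a),z]).round(1),end=' ')
  print()
"
```

```text
axis [395.3 242.4] [400.6 215.1]
axis [308.5 183.1] [308.1 156. ]
9 [394.1 255.5] 9 [304.3 191.4] 
12 [395.  255.6] 12 [304.9 191.6] 
15 [395.8 255.7] 15 [305.6 191.7] 
18 [396.7 255.7] 18 [306.3 191.8] 
21 [397.6 255.7] 21 [307.  191.8]
```

Notch azimuth is about 14° and pegs about 21°, so I need about +7° in the world, which is az ≈ -0.125. I'll carry the cup over the base.

Request:
send_rows(series=[{"ax": 0, "ay": 0, "az": -0.03, "dx": -3, "dy": -0.4, "dz": 0, "hand": 0.5}, {"ax": 0, "ay": 0, "az": -0.06, "dx": -7, "dy": -0.9, "dz": 0, "hand": 0.5}, {"ax": 0, "ay": 0, "az": -0.09, "dx": -11, "dy": -1.4, "dz": 0, "hand": 0.5}, {"ax": 0, "ay": 0, "az": -0.125, "dx": -15, "dy": -1.9, "dz": 0, "hand": 0.5}, {"ax": 0, "ay": 0, "az": -0.125, "dx": -19, "dy": -2.4, "dz": 0, "hand": 0.5}, {"ax": 0, "ay": 0, "az": -0.125, "dx": -21.5, "dy": -2.7, "dz": 0, "hand": 0.5}, {"ax": 0, "ay": 0, "az": -0.125, "dx": -21.5, "dy": -2.7, "dz": 2, "hand": 0.5}, {"ax": 0, "ay": 0, "az": -0.125, "dx": -21.5, "dy": -2.7, "dz": 4, "hand": 0.5}, {"ax": 0, "ay": 0, "az": -0.125, "dx": -21.5, "dy": -2.7, "dz": 4.5, "hand": 0.5}, {"ax": 0, "ay": 0, "az": -0.125, "dx": -21.5, "dy": -2.7, "dz": 4.5, "hand": 0.5}])

```text
clock: 4.05
eef_pos: [529.1, 19.1, 147.1]
tool_rot: [-3.139, -0.0, 1.696]
force: [0.3, -0.1, -1.2]
width: 63.2
gripper_force: 66.5
```

```bash
python3 -c "
from h import *
print({k:np.round(v,2) for k,v in read_state().items() if k in('eef_pos','tool_rot','force','torque','width')})
o=[]
for n in('scene','side'):
    d=snap(n,n+'3');u,v=proj(d,[530,18.8,105]).astype(int)
    im=np.clip(cv2.imread(f'pics/{n}3.png')*2.2,0,255).astype(np.uint8)
    u0=max(u-33,0);v0=max(v-36,0);print(u0,v0);o.append(cv2.resize(im[v0:v0+72,u0:u0+66],(396,432),interpolation=cv2.INTER_CUBIC))
cv2.imwrite('pics/m5.png',np.hstack(o))"
```

```text
{'eef_pos': array([529.12,  19.07, 147.11]), 'tool_rot': array([-3.14, -0.  ,  1.7 ]), 'force': array([ 0.26, -0.11, -1.16]), 'torque': array([ 0.05, -0.05, -0.02]), 'width': np.float64(63.18)}
258 183
267 231
```

View pics/m5.png

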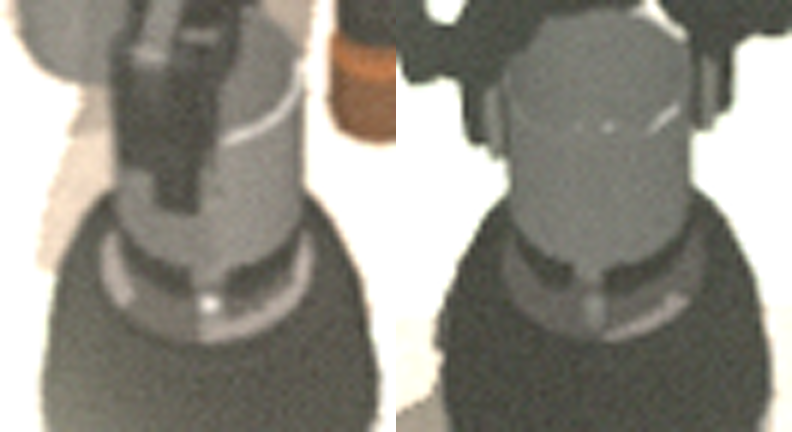

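The notch is visibly above its peg in both views: scene notch at u≈207 against peg 210, side 590 against 594. I'll descend and feel.

Request:
send_rows(series=[{"ax": 0, "ay": 0, "az": 0, "dx": 0, "dy": 0, "dz": 0.4, "hand": 0.5}, {"ax": 0, "ay": 0, "az": 0, "dx": 0, "dy": 0, "dz": 0.8, "hand": 0.5}, {"ax": 0, "ay": 0, "az": 0, "dx": 0, "dy": 0, "dz": 1.1, "hand": 0.5}, {"ax": 0, "ay": 0, "az": 0, "dx": 0, "dy": 0, "dz": 1.3, "hand": 0.5}, {"ax": 0, "ay": 0, "az": 0, "dx": 0, "dy": 0, "dz": 1.3, "hand": 0.5}])

```text
clock: 4.65
eef_pos: [529.8, 18.7, 135.0]
tool_rot: [-3.141, 0.0, 1.696]
force: [0.1, -1.0, -3.5]
width: 62.9
gripper_force: 66.6
```

No resistance 5 mm below the tips, so the notches are over the pegs. Continuing.

Request:
send_rows(series=[{"ax": 0, "ay": 0, "az": 0, "dx": 0, "dy": 0, "dz": 0.3, "hand": 0.5}, {"ax": 0, "ay": 0, "az": 0, "dx": 0, "dy": 0, "dz": 0.5, "hand": 0.5}, {"ax": 0, "ay": 0, "az": 0, "dx": 0, "dy": 0, "dz": 0.65, "hand": 0.5}, {"ax": 0, "ay": 0, "az": 0, "dx": 0, "dy": 0, "dz": 0.65, "hand": 0.5}, {"ax": 0, "ay": 0, "az": 0, "dx": 0, "dy": 0, "dz": 0.65, "hand": 0.5}])

```text
clock: 5.15
eef_pos: [529.9, 18.4, 130.8]
tool_rot: [3.141, 0.001, 1.695]
force: [-5.9, -3.2, 17.3]
width: 63.1
gripper_force: 68.4
```

Request:
send_rows(series=[{"ax": 0, "ay": 0, "az": 0, "dx": 0, "dy": 0, "dz": 0.05, "hand": 0.5}, {"ax": 0, "ay": 0, "az": 0, "dx": 0, "dy": 0, "dz": 0.05, "hand": 0.5}, {"ax": 0, "ay": 0, "az": 0, "dx": 0, "dy": 0, "dz": 0.05, "hand": 0.5}])

```text
clock: 5.45
eef_pos: [529.8, 18.4, 130.7]
tool_rot: [3.141, 0.001, 1.695]
force: [-6.6, -3.5, 22.5]
width: 62.8
gripper_force: 69.0
```

```bash
python3 -c "
from h import *
z=[]
for i in range(6):
    get_image('side');s=read_state();z.append(np.r_[s['eef_pos'],s['force'],s['torque']])
print(np.round(z,2))"
```

```text
[[ 5.2984e+02  1.8330e+01  1.3072e+02 -7.1700e+00 -3.1200e+00  2.2050e+01
  -5.2000e-01  1.4500e+00  1.6000e-01]
 [ 5.2986e+02  1.8320e+01  1.3074e+02 -6.8300e+00 -2.6900e+00  2.1570e+01
  -5.2000e-01  1.4600e+00  1.8000e-01]
 [ 5.2984e+02  1.8320e+01  1.3075e+02 -7.2700e+00 -3.2200e+00  2.1420e+01
  -5.0000e-01  1.4500e+00  1.7000e-01]
 [ 5.2982e+02  1.8320e+01  1.3073e+02 -7.2400e+00 -3.5400e+00  2.1690e+01
  -5.1000e-01  1.5200e+00  1.3000e-01]
 [ 5.2983e+02  1.8300e+01  1.3074e+02 -7.5400e+00 -1.7800e+00  2.2150e+01
  -5.8000e-01  1.4100e+00  1.4000e-01]
 [ 5.2982e+02  1.8340e+01  1.3073e+02 -7.8300e+00 -2.7500e+00  2.2240e+01
  -5.6000e-01  1.4300e+00  1.5000e-01]]
```

Force shows contact, and TCP height is 130.7, against 45.8 when the cup was gripped on the table. The difference of 84.9 mm matches the deck height of 85 mm, so it is home. I'll relieve the side load, release and look.

Request:
send_rows(series=[{"ax": 0, "ay": 0, "az": 0, "dx": 0, "dy": -0.05, "dz": -0.05, "hand": 0.5}, {"ax": 0, "ay": 0, "az": 0, "dx": 0, "dy": -0.05, "dz": -0.1, "hand": 0.3}, {"ax": 0, "ay": 0, "az": 0, "dx": 0, "dy": -0.05, "dz": -0.1, "hand": 0}, {"ax": 0, "ay": 0, "az": 0, "dx": 0, "dy": -0.05, "dz": -0.1, "hand": 0}, {"ax": 0, "ay": 0, "az": 0, "dx": 0, "dy": -0.05, "dz": -0.1, "hand": 0}, {"ax": 0, "ay": 0, "az": 0, "dx": 0, "dy": -0.05, "dz": -3, "hand": 0}, {"ax": 0, "ay": 0, "az": 0, "dx": 0, "dy": -0.05, "dz": -7, "hand": 0}, {"ax": 0, "ay": 0, "az": 0, "dx": 0, "dy": -0.05, "dz": -11, "hand": 0}, {"ax": 0, "ay": 0, "az": 0, "dx": 0, "dy": -0.05, "dz": -12.4, "hand": 0}, {"ax": 0, "ay": 0, "az": 0, "dx": 0, "dy": -0.05, "dz": -12.4, "hand": 0}])

```text
clock: 6.75
eef_pos: [531.2, 19.3, 254.5]
tool_rot: [3.136, -0.0, 1.696]
force: [0.9, 1.0, -0.3]
width: 85.2
gripper_force: 0.0
```

```bash
python3 -c "
from h import *
print(read_state()['eef_pos'],read_state()['force'],read_state()['width'])
o=[]
for n,z in(('scene',110),('side',110),('wrist',165)):
    d=snap(n,n+'4');u,v=proj(d,[530,18.8,z]).astype(int)
    im=np.clip(cv2.imread(f'pics/{n}4.png')*2.,0,255).astype(np.uint8)
    k=4 if z==110 else 1.4;W=int(133/k);H=int(200/k)
    u0=max(u-W,0);v0=max(v-H,0);print(u0,v0,k);o.append(cv2.resize(im[v0:v0+2*H,u0:u0+2*W],(266,400),interpolation=cv2.INTER_CUBIC))
    # expected ellipses
cv2.imwrite('pics/m6.png',np.hstack(o))
for n in('scene','side'):
    d=load(n+'4');a=np.linspace(0,2*np.pi,200)
    for nm,r,z in(('rim',32,165),('rim+12',32,177),('foot',31,85)):
        p=np.array([proj(d,[530+r*np.cos(t),18.7+r*np.sin(t),z]) for t in a]);print(n,nm,p.min(0).round(1),p.max(0).round(1))
"
```

```text
[531.2332548   19.32523119 254.53829117] [ 0.85807966  0.9664199  -0.30739616] 85.24395171505104
258 168 4
267 216 4
233 105 1.4
scene rim [274.7 188. ] [307.6 212.4]
scene rim+12 [274.4 183.8] [307.6 208.3]
scene foot [276.9 214.7] [307.1 238. ]
side rim [283.6 236.9] [315.7 260.9]
side rim+12 [283.3 232.8] [315.7 256.9]
side foot [286.1 262.4] [315.3 285.3]
```

View pics/m6.png

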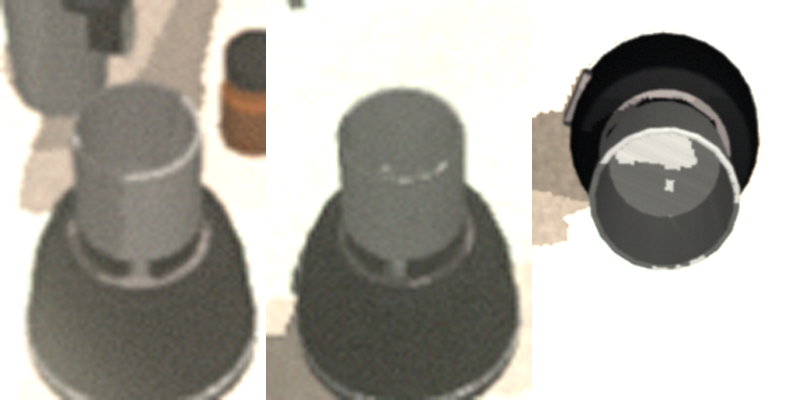

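Rim top is at v≈188.5 in scene and 238 in side, against 188.0 and 236.9 predicted for home and 183.8 and 232.8 if perched. The cup is home and upright. Now the lid.

Request:
send_rows(series=[{"ax": 0, "ay": 0, "az": 0, "dx": -3, "dy": -1.1, "dz": 0, "hand": 0}, {"ax": 0, "ay": 0, "az": 0, "dx": -7, "dy": -2.6, "dz": 0, "hand": 0}, {"ax": 0, "ay": 0, "az": 0, "dx": -11, "dy": -4.1, "dz": 0, "hand": 0}, {"ax": 0, "ay": 0, "az": 0, "dx": -15, "dy": -5.5, "dz": 0, "hand": 0}, {"ax": 0, "ay": 0, "az": 0, "dx": -19, "dy": -7, "dz": 0, "hand": 0}, {"ax": 0, "ay": 0, "az": 0, "dx": -23, "dy": -8.5, "dz": 0, "hand": 0}, {"ax": 0, "ay": 0, "az": 0, "dx": -27, "dy": -10, "dz": 1, "hand": 0}, {"ax": 0, "ay": 0, "az": 0, "dx": -30.6, "dy": -11.3, "dz": 5, "hand": 0}, {"ax": 0, "ay": 0, "az": 0, "dx": -30.6, "dy": -11.3, "dz": 8, "hand": 0}, {"ax": 0, "ay": 0, "az": 0, "dx": -30.6, "dy": -11.3, "dz": 8, "hand": 0}])

```text
clock: 7.9
eef_pos: [451.0, -297.9, 166.9]
tool_rot: [-3.132, -0.007, 1.693]
force: [-1.2, 1.5, 0.3]
width: 85.7
gripper_force: 0.0
```

```bash
python3 -c "
from h import *
w=load('wrist4');print('cup',ray(w,233+133.5/1.4,105+198/1.408,165))
get_image('side');get_image('side')
print(read_state()['eef_pos'],read_state()['tool_rot'])
d=snap('wrist','wr5');u,v=proj(d,[455.5,-299.5,14]).astype(int)
im=cv2.imread('pics/wr5.png')
u0=max(u-130,0);v0=max(v-100,0);print(u0,v0)
cv2.imwrite('pics/m7.png',cv2.resize(im[v0:v0+200,u0:u0+260],None,fx=3,fy=3,interpolation=cv2.INTER_CUBIC))"
```

```text
cup [529.71723511  20.23299007 165.        ]
[ 455.12021723 -297.48679772  171.23422356] [-3.13925049e+00 -2.71136544e-03  1.69653785e+00]
197 119
```

View pics/m7.png

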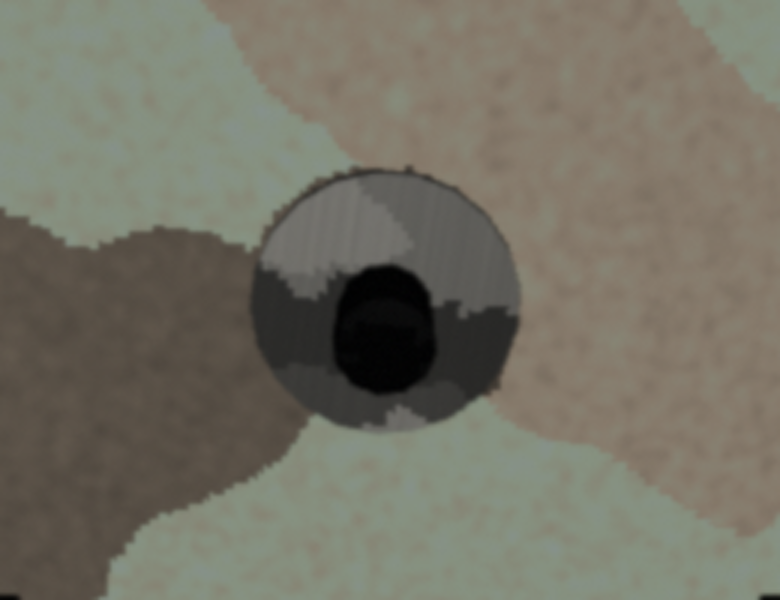

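Lid disc ellipse centre is at crop (386,301), and the knob top centre is at about (386,345).

```bash
python3 -c "
from h import *
d=load('wr5')
for x,y,z in((386,301,14),(386,345,48),(251,301,14),(520,301,14)):print(ray(d,197+x/3,119+y/3,z).round(1))
p=np.mean([ray(d,197+386/3,119+301/3,14),ray(d,197+386/3,119+345/3,48)],0)
s=read_state();e=p-s['eef_pos'];y=1.6963
print(e, 'dx',e[0]*np.cos(y)+e[1]*np.sin(y),'dy',e[0]*np.sin(y)-e[1]*np.cos(y))
"
```

```text
[ 454.2 -299.4   14. ]
[ 454.4 -300.5   48. ]
[ 420.6 -303.7   14. ]
[ 487.5 -295.3   14. ]
[  -1.94665494   -2.31911912 -141.50326465] dx -2.0572071733830413 dy -2.221638488177493
```

Request:
send_rows(series=[{"ax": 0, "ay": 0, "az": 0, "dx": -0.2, "dy": -0.2, "dz": 4, "hand": 0}, {"ax": 0, "ay": 0, "az": 0, "dx": -0.2, "dy": -0.2, "dz": 8, "hand": 0}, {"ax": 0, "ay": 0, "az": 0, "dx": -0.2, "dy": -0.2, "dz": 12, "hand": 0}, {"ax": 0, "ay": 0, "az": 0, "dx": -0.2, "dy": -0.2, "dz": 14, "hand": 0}, {"ax": 0, "ay": 0, "az": 0, "dx": -0.2, "dy": -0.2, "dz": 15, "hand": 0}, {"ax": 0, "ay": 0, "az": 0, "dx": -0.2, "dy": -0.2, "dz": 15, "hand": 0}, {"ax": 0, "ay": 0, "az": 0, "dx": -0.2, "dy": -0.2, "dz": 15, "hand": 0}])

```text
clock: 8.75
eef_pos: [455.3, -301.2, 23.8]
tool_rot: [3.139, 0.002, 1.697]
force: [-0.2, 0.9, 0.3]
width: 85.6
gripper_force: 0.0
```

Request:
send_rows(series=[{"ax": 0, "ay": 0, "az": 0, "dx": 0.1, "dy": -0.1, "dz": 0.3, "hand": 0}, {"ax": 0, "ay": 0, "az": 0, "dx": 0.1, "dy": -0.1, "dz": 0.3, "hand": 0.3}, {"ax": 0, "ay": 0, "az": 0, "dx": 0.1, "dy": -0.1, "dz": 0.3, "hand": 0.6}, {"ax": 0, "ay": 0, "az": 0, "dx": 0.1, "dy": -0.1, "dz": 0.3, "hand": 0.9}, {"ax": 0, "ay": 0, "az": 0, "dx": 0.1, "dy": -0.1, "dz": 0.3, "hand": 0.9}, {"ax": 0, "ay": 0, "az": 0, "dx": 0.1, "dy": -0.1, "dz": 0.3, "hand": 0.9}, {"ax": 0, "ay": 0, "az": 0, "dx": 0.1, "dy": -0.1, "dz": 0.3, "hand": 0.9}, {"ax": 0, "ay": 0, "az": 0, "dx": 0.1, "dy": -0.1, "dz": 0.3, "hand": 0.9}, {"ax": 0, "ay": 0, "az": 0, "dx": 0.1, "dy": -0.1, "dz": 0.3, "hand": 0.9}])

```text
clock: 9.65
eef_pos: [452.9, -300.3, 19.7]
tool_rot: [3.141, 0.0, 1.696]
force: [-1.2, 0.3, 4.9]
width: 22.8
gripper_force: 58.7
```

Request:
send_rows(series=[{"ax": 0, "ay": 0, "az": 0, "dx": 0, "dy": 0, "dz": -2, "hand": 0.9}, {"ax": 0, "ay": 0, "az": 0, "dx": 0, "dy": 0, "dz": -6, "hand": 0.9}, {"ax": 0, "ay": 0, "az": 0, "dx": 0, "dy": 0, "dz": -10, "hand": 0.9}, {"ax": 0, "ay": 0, "az": 0, "dx": 0, "dy": 0, "dz": -14, "hand": 0.9}, {"ax": 0, "ay": 0, "az": 0, "dx": 0, "dy": 0, "dz": -18, "hand": 0.9}, {"ax": 0, "ay": 0, "az": 0, "dx": 3, "dy": 1.1, "dz": -21, "hand": 0.9}, {"ax": 0, "ay": 0, "az": 0, "dx": 7, "dy": 2.6, "dz": -21, "hand": 0.9}, {"ax": 0, "ay": 0, "az": 0, "dx": 11, "dy": 4.1, "dz": -21, "hand": 0.9}, {"ax": 0, "ay": 0, "az": 0, "dx": 15, "dy": 5.6, "dz": -21, "hand": 0.9}, {"ax": 0, "ay": 0, "az": 0, "dx": 15, "dy": 5.6, "dz": -21, "hand": 0.9}])

```text
clock: 10.65
eef_pos: [491.0, -136.6, 229.0]
tool_rot: [3.141, -0.004, 1.706]
force: [-0.3, 0.2, -0.3]
width: 22.5
gripper_force: 58.8
```

Request:
send_rows(series=[{"ax": 0, "ay": 0, "az": 0, "dx": 3, "dy": 1.1, "dz": 0, "hand": 0.9}, {"ax": 0, "ay": 0, "az": 0, "dx": 7, "dy": 2.6, "dz": 0, "hand": 0.9}, {"ax": 0, "ay": 0, "az": 0, "dx": 11, "dy": 4.1, "dz": 0, "hand": 0.9}, {"ax": 0, "ay": 0, "az": 0, "dx": 14, "dy": 5.3, "dz": 0, "hand": 0.9}, {"ax": 0, "ay": 0, "az": 0, "dx": 15.7, "dy": 6, "dz": 0, "hand": 0.9}, {"ax": 0, "ay": 0, "az": 0, "dx": 15.7, "dy": 6, "dz": 0, "hand": 0.9}, {"ax": 0, "ay": 0, "az": 0, "dx": 15.7, "dy": 6, "dz": 0, "hand": 0.9}, {"ax": 0, "ay": 0, "az": 0, "dx": 15.7, "dy": 6, "dz": 0, "hand": 0.9}, {"ax": 0, "ay": 0, "az": 0, "dx": 15.7, "dy": 6, "dz": 0, "hand": 0.9}])

```text
clock: 11.55
eef_pos: [529.2, 17.2, 229.3]
tool_rot: [-3.141, 0.001, 1.693]
force: [-0.5, -0.1, -0.6]
width: 22.3
gripper_force: 58.8
```

Request:
send_rows(series=[{"ax": 0, "ay": 0, "az": 0, "dx": 0.2, "dy": 0.1, "dz": 2, "hand": 0.9}, {"ax": 0, "ay": 0, "az": 0, "dx": 0.2, "dy": 0.1, "dz": 3.5, "hand": 0.9}, {"ax": 0, "ay": 0, "az": 0, "dx": 0.2, "dy": 0.1, "dz": 4, "hand": 0.9}, {"ax": 0, "ay": 0, "az": 0, "dx": 0.2, "dy": 0.1, "dz": 4, "hand": 0.9}, {"ax": 0, "ay": 0, "az": 0, "dx": 0.2, "dy": 0.1, "dz": 4, "hand": 0.9}, {"ax": 0, "ay": 0, "az": 0, "dx": 0.2, "dy": 0.1, "dz": 4, "hand": 0.9}])

```text
clock: 12.15
eef_pos: [530.8, 20.9, 190.1]
tool_rot: [3.14, 0.0, 1.695]
force: [-0.4, 0.4, -0.6]
width: 22.5
gripper_force: 58.9
```

```bash
python3 -c "
from h import *
print(read_state()['eef_pos'],read_state()['force'])
o=[]
for n in('scene','side'):
    d=snap(n,n+'6');u,v=proj(d,[530,18.8,165]).astype(int)
    im=np.clip(cv2.imread(f'pics/{n}6.png')*2.2,0,255).astype(np.uint8)
    u0=max(u-33,0);v0=max(v-30,0);print(u0,v0);o.append(cv2.resize(im[v0:v0+60,u0:u0+66],(396,360),interpolation=cv2.INTER_CUBIC))
cv2.imwrite('pics/m8.png',np.hstack(o))
for n in('scene','side'):
  d=load(n+'6');print(n,[proj(d,[529.8,19,z]).round(1) for z in(165,176)])"
```

```text
[530.82756181  20.87183266 190.07459923] [-0.36416746  0.37060898 -0.64661604]
258 170
266 218
scene [array([291.4, 200. ]), array([291.2, 196.1])]
side [array([299.6, 248.5]), array([299.4, 244.8])]
```

View pics/m8.png

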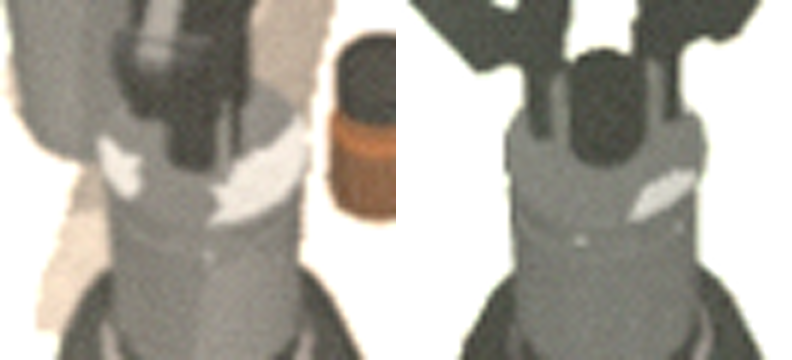

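The lid is centred over the cup within about 1–1.5 mm (side: lid 605.5 against cup 605; scene: 199 against about 204), inside the 2.5 mm clearance. Lowering gently.

Request:
send_rows(series=[{"ax": 0, "ay": 0, "az": 0, "dx": 0, "dy": 0, "dz": 0.3, "hand": 0.9}, {"ax": 0, "ay": 0, "az": 0, "dx": 0, "dy": 0, "dz": 0.6, "hand": 0.9}, {"ax": 0, "ay": 0, "az": 0, "dx": 0, "dy": 0, "dz": 0.9, "hand": 0.9}, {"ax": 0, "ay": 0, "az": 0, "dx": 0, "dy": 0, "dz": 0.9, "hand": 0.9}, {"ax": 0, "ay": 0, "az": 0, "dx": 0, "dy": 0, "dz": 0.9, "hand": 0.9}])

```text
clock: 12.75
eef_pos: [530.2, 21.1, 180.1]
tool_rot: [-3.141, -0.0, 1.696]
force: [-0.5, -0.6, -0.3]
width: 22.3
gripper_force: 58.9
```

Request:
send_rows(series=[{"ax": 0, "ay": 0, "az": 0, "dx": 0, "dy": 0, "dz": 0.15, "hand": 0.9}, {"ax": 0, "ay": 0, "az": 0, "dx": 0, "dy": 0, "dz": 0.3, "hand": 0.9}, {"ax": 0, "ay": 0, "az": 0, "dx": 0, "dy": 0, "dz": 0.4, "hand": 0.9}, {"ax": 0, "ay": 0, "az": 0, "dx": 0, "dy": 0, "dz": 0.4, "hand": 0.9}, {"ax": 0, "ay": 0, "az": 0, "dx": 0, "dy": 0, "dz": 0.4, "hand": 0.9}])

```text
clock: 13.25
eef_pos: [530.3, 21.1, 176.7]
tool_rot: [3.141, -0.0, 1.696]
force: [-1.1, 0.1, 4.5]
width: 22.3
gripper_force: 59.2
```

Contact came at 176.7, exactly the predicted home height. Releasing and retreating.

Request:
send_rows(series=[{"ax": 0, "ay": 0, "az": 0, "dx": 0, "dy": 0, "dz": 0, "hand": 0.7}, {"ax": 0, "ay": 0, "az": 0, "dx": 0, "dy": 0, "dz": 0, "hand": 0.4}, {"ax": 0, "ay": 0, "az": 0, "dx": 0, "dy": 0, "dz": 0, "hand": 0.1}, {"ax": 0, "ay": 0, "az": 0, "dx": 0, "dy": 0, "dz": 0, "hand": 0}, {"ax": 0, "ay": 0, "az": 0, "dx": 0, "dy": 0, "dz": -2, "hand": 0}, {"ax": 0, "ay": 0, "az": 0, "dx": 0, "dy": 0, "dz": -6, "hand": 0}, {"ax": 0, "ay": 0, "az": 0, "dx": 0, "dy": 0, "dz": -10, "hand": 0}, {"ax": 0, "ay": 0, "az": 0, "dx": 0, "dy": 0, "dz": -12, "hand": 0}, {"ax": 0, "ay": 0, "az": 0, "dx": 0, "dy": 0, "dz": -12, "hand": 0}])

```text
clock: 14.15
eef_pos: [532.3, 21.2, 299.5]
tool_rot: [3.135, 0.0, 1.696]
force: [-0.0, 0.7, -1.2]
width: 85.1
gripper_force: 0.0
```

```bash
python3 -c "
from h import *
print(read_state()['eef_pos'],read_state()['force'],read_state()['width'])
a=np.linspace(0,2*np.pi,200)
for n in('scene','side'):
    d=snap(n,n+'7');g0=cv2.cvtColor(load(n+'6')['pixels'],7);g=cv2.cvtColor(d['pixels'],cv2.COLOR_RGB2GRAY)
    for r,z in((34,171),(34,179)):
        p=np.array([proj(d,[529.8+r*np.cos(t),19.5+r*np.sin(t),z]) for t in a]);print(n,z,p.min(0).round(1),p.max(0).round(1))
    print(proj(d,[530,19.5,205]))
    u,v=proj(d,[530,19.5,171]).astype(int)
    print('rows',[(y,list(map(int,g[y,u-22:u+23:2]))) for y in range(v-18,v+16,3)])
"
```

```text
[532.27824019  21.21053297 299.46571275] [-0.04416653  0.73459647 -1.2194284 ] 85.10665184554679
scene 171 [274.  185.2] [309.1 211.2]
scene 179 [273.8 182.3] [309.1 208.4]
[291.12570832 185.87259478]
rows [(180, [62, 61, 62, 61, 62, 58, 57, 56, 94, 106, 102, 102, 103, 97, 84, 80, 81, 82, 83, 78, 90, 146, 96]), (183, [61, 61, 62, 63, 59, 62, 60, 57, 97, 84, 47, 35, 39, 53, 77, 83, 82, 79, 79, 78, 127, 141, 93]), (186, [64, 64, 62, 65, 61, 57, 58, 55, 75, 40, 35, 36, 40, 38, 45, 78, 81, 82, 82, 78, 123, 142, 98]), (189, [62, 62, 63, 61, 60, 60, 64, 67, 52, 34, 32, 37, 38, 40, 36, 64, 99, 103, 88, 76, 125, 138, 69]), (192, [62, 63, 63, 63, 65, 66, 64, 65, 58, 35, 37, 37, 33, 34, 46, 103, 109, 107, 111, 104, 134, 132, 64]), (195, [62, 62, 61, 74, 71, 64, 65, 66, 64, 37, 35, 39, 35, 34, 42, 102, 108, 110, 109, 108, 126, 137, 55]), (198, [82, 83, 83, 102, 89, 67, 65, 65, 65, 38, 37, 37, 37, 37, 46, 103, 107, 110, 108, 107, 125, 131, 53]), (201, [85, 84, 85, 76, 72, 66, 66, 64, 77, 83, 41, 37, 41, 61, 94, 108, 107, 107, 108, 107, 109, 137, 64]), (204, [82, 87, 85, 76, 64, 64, 64, 65, 63, 6
[... 1147 characters left out ...]
, 40, 39, 41, 39, 96, 95, 97, 93, 95, 120, 138, 142]), (246, [141, 140, 142, 125, 61, 63, 62, 71, 63, 45, 42, 39, 40, 40, 39, 61, 59, 58, 60, 60, 89, 140, 141]), (249, [141, 142, 141, 123, 63, 61, 62, 63, 65, 58, 50, 42, 43, 45, 90, 62, 61, 59, 61, 60, 95, 138, 142]), (252, [141, 141, 140, 139, 59, 63, 61, 61, 62, 63, 63, 63, 59, 62, 62, 61, 62, 62, 60, 60, 131, 140, 142]), (255, [140, 139, 140, 139, 60, 58, 61, 61, 61, 62, 61, 64, 60, 61, 62, 74, 59, 58, 59, 58, 140, 140, 139]), (258, [139, 137, 141, 142, 81, 55, 58, 61, 61, 62, 59, 75, 76, 78, 86, 78, 57, 56, 55, 60, 139, 140, 139]), (261, [140, 137, 139, 141, 91, 54, 57, 56, 57, 57, 56, 59, 61, 58, 60, 58, 58, 56, 53, 55, 128, 137, 140])]
```

The knob is upright, and the disc edges match the home prediction (side view bottom edge at about 258–259). The gripper is clear, so I'm handing in.

```bash
python3 -c "
from h import *
print(finish_job())"
```

```text
the job is handed in; nothing more can be done
None
```

I handed the job in at about 14 s of arm time: the cup sits home over the pegs on the deck, and the lid lies on its rim, both at their predicted home heights. I saw no sign of disturbing anything else, but I did not re-measure the other objects, and no verdict came back.

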